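# Shut the terminal housing and hold the field probe over it

## Task

The terminal housing is to be checked for stray field with its covers closed. Press both sprung covers down until their catches hold them fully shut by themselves; then draw the black probe out of its slanting stand, turn it level, and finish while holding it there in the gripper, still, with its nose a hand's breadth above the middle of the closed housing and the probe touching neither housing nor stand. Leave the mug, the calliper and the relay where they are.

Things in the scene. Friction and masses are not known exactly. Their poses are not given: they have to be found in the camera images.
- housing: grey plastic terminal housing, fixed to the bench: 90 (x) by 140 (y) by 50 mm high when shut, with 4 small screw feet (out to x = +-61, 7 mm high) and two cable glands on its back (out to x = +61 mm). Origin: centre of its underside; z up, y along its long side, the hinges of both covers along its far (+x) top edge
- housing_mid (a point): middle of the housing's top with the covers shut, 50 mm above the bench (between the two covers)
- cover_left (a joint): hinge angle of the cover on the +y half: 0 shut, about 0.65 rad as it stands open. Grey plate 94 (x) by 66 (y) by 4 mm, hinge axis 45 mm behind the housing's centre, 48 mm up; a weak spring lifts it (under 2 N at the free edge). Pressing down, a detent resists from 0.12 rad (about 5 N at the free edge); below 0.04 rad it pulls the cover down and holds it at 0
- cover_right (a joint): the same for the cover on the housing's -y half
- cover_left_press (a point): point to press on the left cover: middle of its width on the upper (outer) face, 65 mm from the hinge axis, 30 mm from the free edge; moves with the cover. Its axes are the cover's: x from free edge to hinge, z out of the upper face. Shut, it is 50 mm above the bench
- cover_right_press (a point): the same for the right cover
- stand: probe stand fixed to the bench: dark steel base 110 (x) by 60 (y) by 8 mm, aluminium sleeve leaning 45 degrees to its -x side, 40 mm wide (y) and 36 mm deep outside. It takes the lower 60 mm of the probe with 2 mm play a side; the probe comes out along (-0.707, 0, 0.707) in the stand's frame. Mouth's upper edge 94 mm up, at x = -4 mm. Origin: centre of the base's underside
- probe: black clamp probe, bar 154 long, 30 wide, 26 mm thick, about 0.19 kg, standing nose down in the sleeve. Origin: mid-length on its underside; +y from nose to butt, x across the width, z out of the top face. Body from y = -58 to +77, thinner nose to y = -77 mm; centre of mass near y = +10, z = 13. In the stand its x is level and +y points up and to the stand's -x at 45 degrees
- probe_grip (a point): point in the middle of the probe's section at y = +33 mm, z = 13 mm, where it can be gripped across the 30 mm width from straight above; about 102 mm above the bench as it stands
- probe_nose (a point): tip of the probe's nose, y = -77 mm, z = 13 mm in the probe's frame
- mug: green mug, 86 by 118 by 96 mm high; bystander, origin at the centre of its underside
- calliper: calliper lying flat, 70 by 200 by 16 mm; bystander, origin at the centre of its underside
- relay_cube: small upright relay, 22 by 29 by 38 mm high; bystander, origin at the centre of its underside

How it is judged:
On the way, in this order (a step that is already met when the one before it is completed fails the run):
1. both covers are shut and stay so with nothing pressing them, the probe still in its stand (value of joint each of cover_left, cover_right below 0.03 rad and contact force between housing and the fingers below 0.3 N and distance of probe from where it was at the start of the episode below 0.03 m), for 0.3 s.
2. the probe is drawn clear of its stand and carried by the fingers (distance of probe from where it was at the start of the episode above 0.07 m and contact force between probe and stand below 0.1 N and contact force between probe and the fingers above 1 N and height (world z) of probe above 0.1 m), for 0.1 s.
At the end, for the whole second after the job is handed in: Both covers shut (under 0.03 rad); the probe held still by the fingers alone, touching neither housing nor stand nor mug, its length level within 0.2 rad, its nose within 40 mm sideways of the housing's middle and 50 to 170 mm above the covers (value of joint each of cover_left, cover_right below 0.03 rad and angle between probe's own y axis and vertical between 1.37 and 1.77 rad and horizontal distance between probe_nose and housing_mid below 0.04 m and z of probe_nose in the frame of housing_mid between 0.05 and 0.17 m and contact force between probe and the fingers above 1 N and contact force between probe and housing below 0.1 N and contact force between probe and stand below 0.1 N and contact force between probe and mug below 0.1 N and linear speed of probe below 0.02 m/s and angular speed of probe below 0.15 rad/s); the arm keeps its last pose, push and grip.
It fails at once if the mug, the calliper or the relay is shifted by more than 30 mm (distance of any of mug, calliper, relay_cube from where it was at the start of the episode above 0.03 m).
It also fails if it takes over 54 s, if anything falls off the work surface, if the arm or the gripper's body presses on something with over 40 N, if the wrist force passes 120 N, or if a joint passes its speed limit or range.

## Robot

A 6-joint arm with a two-finger parallel gripper is mounted at the origin on a cart in front of the work surface, level with it; the furniture and walls round the work are solid. World frame = base frame: x ahead of the robot, y to its left, z up, the work surface at z = 0. Lengths are in m, angles in rad, forces in N, time in s.
With the tool pointing down it reaches from about 0.3 to 0.775 m from the base axis. Payload 14.6 kg.
Tool frame: the origin (TCP) lies midway between the tips of the shut fingers; the grasp point (between the pads) lies env.grip_point_offset behind it (env.grip_point_offset is the distance from the TCP to the grasp point, in m); z points along the fingers, y is the line along which they close (so a half turn about z gives the same grasp; the last joint's range is limited). The gripper opens to 94 mm and grips with 3 to 60 N. Pads are 16 mm wide; open, the fingers measure 119 mm over their backs; the gripper's body (75 mm by 177 mm) begins 78 mm behind the grasp point.
Start: joints at [-1.263, 0.3, 1.521, -0, 1.321, -0.067], TCP at [0.201, -0.512, 0.205] pointing down, gripper open.
Joint ranges: [-3.03, 3.03], [-0.79, 2.21], [0.23, 2.52], [-1.04, 4.18], [0, 3.07], [-2.55, 2.55]. Speed limits (rad/s): [2.22, 2.22, 2.57, 3.14, 3.14, 3.14].

## Interface

Orientations are given as a rotation vector (axis times angle).
In Python, from station import env gives the robot as it stands.
- The arm moves only by the shell command python3 -m jog 'ROWS' [FORCE]. ROWS is JSON, a list that holds one entry, the list of rows, each a list of 7 numbers: the opening, from 0 (shut) to 1 (fully open), then the shift along the world's x, y, z in m, then the turn, a rotation vector about the world's x, y, z in degrees. A call has 1 to 10 rows; each row is the pose to reach, as a shift and turn from the pose commanded when the call began; what a row does not reach only later rows make up. A row lasts 1/12 s, in which the tool goes at most 41.7 mm and 7.16 degrees, less where a joint would pass 70% of its speed; a pose out of reach is approached as far as the arm can. A call with a gripper value outside its range is refused whole. The fingers move at their own pace and stop on an object; FORCE is the grip in N (left out, the last holds). Time passes only in rows, so rows that repeat a pose let the fingers close. It gives the time, the measured TCP pose, the force, the opening and the grip force at its end, in the units of the state.
- env.observe(): the state, without advancing time (a new reading comes with each control period).
- env.capture(name): name is "scene" or "side" or "wrist"; returns the picture (384x512x3 uint8, blue, green, red); there is no depth.
- env.get_calibration(name): a dict with "fx", "fy", "cx", "cy" (pixels), "R" (3x3) and "t" (3): a world point X has camera coordinates R X + t; the wrist camera has in their place "T_tool_cam" (4x4, takes a point from camera to tool coordinates, whose origin is the TCP and whose axes are the flange's). Camera axes: x right, y down, z forward; pixel columns grow to the right and rows downward; lengths in m; the calibration is good to about 2 mm. A picture is of the moment at which its call begins: read the wrist's pose just before it. get_calibration takes no time and is no camera call.
- env.close_job(): hands the job in; it is judged then, once.
The state is a dict: "t": time; "joint_pos": joint angles; "joint_velocities": joint speeds; "joint_efforts": joint torques, N m; "ee_pos": TCP position; "orientation": TCP orientation; "contact_force": force on the tool from outside, world axes, zero at the start; "torque": the same for the moment, N m; "width": opening from 0.0 (shut) to 1.0 (fully open); "grip_force": force on a finger pad.
Only numpy, scipy, OpenCV 4.12 (cv2) and the standard library are available. Lean on these libraries where they do the work, as an engineer would, in place of code of your own. Each camera call takes 0.05 s, during which the arm holds its last target. There are 200 camera calls.

## Working session

There is one attempt and no reset: what is moved stays moved. The work goes in short steps, Python scripts to look and compute and a shell command to move; the robot and the scene stay as the last step left them, time stands still between calls to the robot, and variables do not carry over. Pictures are saved under pics/ and viewed, at most 10 in all, crops included, and the job is handed in when it is done.

```bash
mkdir -p pics; ls
python3 - <<'E'
from station import env
import cv2,numpy as np
np.set_printoptions(precision=4,suppress=True)
o=env.observe();print(o['t'],o['ee_pos'],o['orientation'],o['width'],env.grip_point_offset)
for n in("scene","side"):
    cv2.imwrite(f"pics/{n}0.png",env.capture(n))
    c=env.get_calibration(n);R=np.array(c['R']);print(n,c['fx'],c['cx'],c['cy'],-R.T@np.array(c['t']),R[2])
E
```

```text
pics
0.0 [ 0.2013 -0.5116  0.2049] [-3.0854 -0.5851  0.0002] 1.0003551530990773 0.0188
scene 493.72196448559436 256.800847563207 184.973700458275 [-0.2067  0.5359  0.7355] [ 0.6981 -0.3984 -0.5949]
side 375.5988419480612 253.97044623511917 194.56983991123872 [ 1.2098 -0.101   0.5755] [-0.7923  0.2361 -0.5626]
```

View pics/scene0.png

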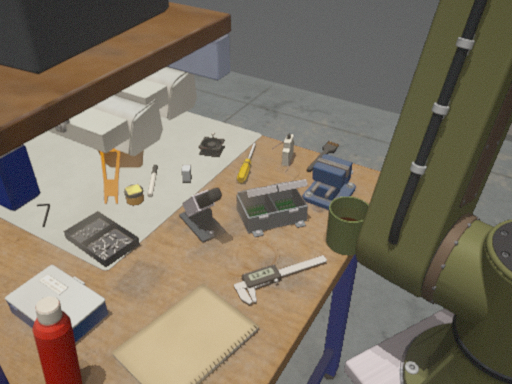

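View pics/side0.png

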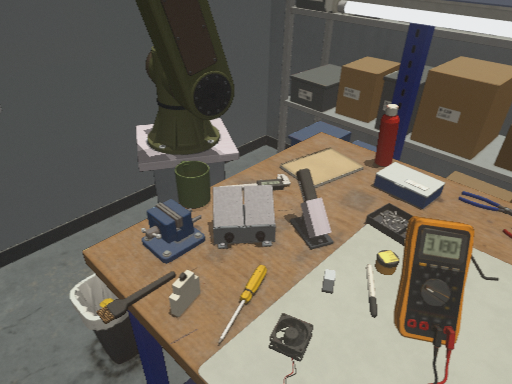

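Scene view: the open housing is at about (272,205), the stand with the probe at (203,212), the mug at (348,225) and the calliper at (280,275). In the side view the housing is at (243,215), the stand at (315,225) and the mug at (193,185). I'll enlarge both for corner picking.

Run:
```python
import cv2,numpy as np
a=cv2.imread('pics/scene0.png')[165:265,165:325];b=cv2.imread('pics/side0.png')[150:260,190:350]
cv2.imwrite('pics/c1.png',cv2.resize(a,(800,500),interpolation=cv2.INTER_CUBIC))
cv2.imwrite('pics/c2.png',cv2.resize(b,(800,550),interpolation=cv2.INTER_CUBIC))
```

```text
(no output)
```

View pics/c1.png

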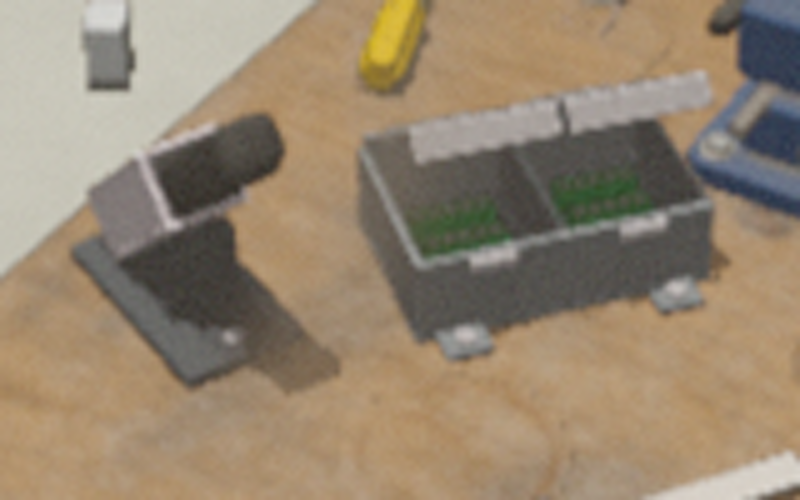

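View pics/c2.png

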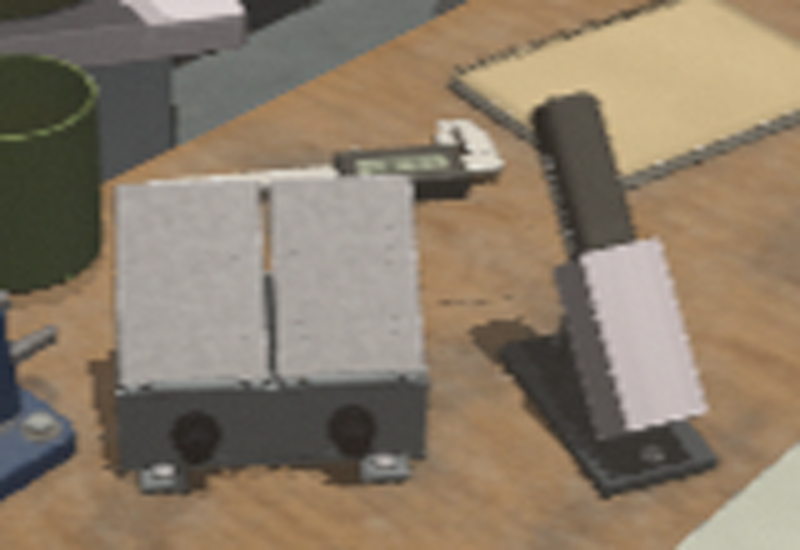

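c1 shows the housing rim corners at (415,265), (712,205) and (362,140) and its bottom front corners at (418,340) and (710,278). The stand base corners are at (75,250), (190,385) and (245,355). c2 shows the housing back edge at (118,388)–(425,378), bottom (118,472)–(425,462), the base corners at (605,495), (718,465) and (505,350), and the probe butt at (567,100).

```bash
cat > h.py <<'E'
from station import env
import numpy as np,cv2
np.set_printoptions(precision=4,suppress=True)
def ray(n,u,v):
    c=env.get_calibration(n);R=np.array(c['R']);t=np.array(c['t'])
    return -R.T@t, R.T@np.array([(u-c['cx'])/c['fx'],(v-c['cy'])/c['fy'],1])
def on(n,u,v,z):
    o,d=ray(n,u,v);return o+d*(z-o[2])/d[2]
def tri(p,q):
    o1,d1=ray('scene',*p);o2,d2=ray('side',*q)
    s=np.linalg.lstsq(np.c_[d1,-d2],o2-o1,rcond=None)[0]
    a,b=o1+s[0]*d1,o2+s[1]*d2;return (a+b)/2,np.linalg.norm(a-b)
A=lambda u,v:(165+u/5,165+v/5)
B=lambda u,v:(190+u/5,150+v/5)
def fit(M,P):
    M=np.array(M);P=np.array(P)[:,:2];m,p=M.mean(0),P.mean(0);a,b=M-m,P-p
    th=np.arctan2((a[:,0]*b[:,1]-a[:,1]*b[:,0]).sum(),(a*b).sum())
    R=np.array([[np.cos(th),-np.sin(th)],[np.sin(th),np.cos(th)]]);t=p-R@m
    return t,np.degrees(th),((R@M.T).T+t-P)
E
python3 - <<'E'
from h import *
S=lambda u,v,z:on('scene',*A(u,v),z)
D=lambda u,v,z:on('side',*B(u,v),z)
M=[(-.045,.07),(-.045,-.07),(.045,.07),(-.045,.07),(-.045,-.07),(.045,-.07),(.045,.07),(.045,-.07),(.045,.07)]
P=[S(415,265,.046),S(712,205,.046),S(362,140,.046),S(418,340,0),S(710,278,0),D(118,388,.046),D(425,378,.046),D(118,472,0),D(425,462,0)]
print('housing',*fit(M,P))
M=[(.055,.03),(-.055,.03),(-.055,-.03),(.055,-.03),(.055,.03),(-.055,-.03)]
P=[S(75,250,.008),S(190,385,0),S(245,355,.008),D(605,495,0),D(718,465,.004),D(505,350,.008)]
print('stand',*fit(M,P))
# mouth upper edge z=.094 (ends +-20mm in y): scene and side
print('mouth edge', S(145,150,.094),S(218,125,.094),D(583,250,.094),D(662,238,.094))
print('butt',tri(A(262,143),B(567,100)))
print('mug',on('side',193,170,.096),on('scene',348,207,.096))
E
```

```text
housing [0.5386 0.0726] -11.423442874884987 [[ 0.0008  0.0005]
 [ 0.0012 -0.0018]
 [-0.0005  0.0038]
 [-0.0013  0.0029]
 [-0.001   0.0023]
 [ 0.0023 -0.0041]
 [ 0.002  -0.0007]
 [-0.001  -0.0014]
 [-0.0026 -0.0015]]
stand [0.5858 0.2315] 1.619581765248912 [[ 0.0081  0.0041]
 [-0.0024  0.0127]
 [ 0.0017 -0.0217]
 [ 0.0005 -0.0021]
 [ 0.0002  0.0018]
 [-0.0081  0.0053]]
mouth edge [0.5797 0.2405 0.094 ] [0.5806 0.206  0.094 ] [0.582  0.2094 0.094 ] [0.5822 0.2479 0.094 ]
butt (array([0.5156, 0.2199, 0.1328]), np.float64(0.009376462486372337))
mug [ 0.3915 -0.0173  0.096 ] [ 0.3863 -0.0188  0.096 ]
```

Run:
```python
from h import *
S=lambda u,v,z:on('scene',*A(u,v),z)
D=lambda u,v,z:on('side',*B(u,v),z)
M=[(.055,.03),(-.055,.03),(.055,-.03),(.055,.03),(-.055,-.03),(-.004,.02),(-.004,-.02),(-.004,.02),(-.004,-.02)]
P=[S(73,250,.008),S(190,385,0),D(605,495,0),D(718,465,.004),D(505,350,.008),S(145,150,.094),S(218,125,.094),D(662,238,.094),D(583,250,.094)]
t,th,r=fit(M,P);print('stand',t,th,r)
# probe axis from side mask: dark probe edges, level line through mid at heights
# probe butt upper edge corners: top face butt edge
```

```text
stand [0.586  0.2265] 5.988787553253563 [[ 0.0053  0.0022]
 [-0.0042  0.0033]
 [ 0.0027 -0.0029]
 [-0.0022  0.0008]
 [-0.0053 -0.0038]
 [ 0.0003  0.0054]
 [ 0.0035  0.0001]
 [-0.0023 -0.0019]
 [ 0.0021 -0.0033]]
```

```bash
python3 -m jog '[[[0,0.3,0.55,0,0,0,10],[0,0.3,0.55,0,0,0,10],[0,0.3,0.55,0,0,0,10],[0,0.3,0.55,0,0,0,10],[0,0.3,0.55,0,0,0,10],[0,0.3,0.55,0,0,0,10],[0,0.3,0.55,0,0,0,10],[0,0.3,0.55,0,0,0,10],[0,0.3,0.55,0,0,0,10],[0,0.3,0.55,0,0,0,10]]]' 40
```

```text
t: 0.93
ee_pos: [0.4012, -0.144, 0.2055]
orientation: [3.024, 0.852, 0.0]
contact_force: [0.5, -1.3, 0.1]
width: 0.324
grip_force: 0.0
```

```bash
python3 -m jog '[[[0,0.1,0.18,0,0,0,-25],[0,0.1,0.18,0,0,0,-25],[0,0.1,0.18,0,0,0,-25],[0,0.1,0.18,0,0,0,-25],[0,0.1,0.18,0,0,0,-25],[0,0.1,0.18,0,0,0,-25],[0,0.1,0.18,0,0,0,-25],[0,0.1,0.18,0,0,0,-25],[0,0.1,0.18,0,0,0,-25]]]'
```

```text
t: 1.68
ee_pos: [0.5004, 0.0334, 0.2052]
orientation: [3.136, 0.177, -0.001]
contact_force: [-0.5, 0.0, 0.7]
width: 0.004
grip_force: 0.0
```

```bash
python3 -m jog '[[[0,0.012,0.009,-0.04,0,0,0],[0,0.012,0.009,-0.08,0,0,0],[0,0.012,0.009,-0.10,0,0,0],[0,0.012,0.009,-0.115,0,0,0],[0,0.012,0.009,-0.13,0,0,0],[0,0.012,0.009,-0.145,0,0,0],[0,0.012,0.009,-0.152,0,0,0],[0,0.012,0.009,-0.157,0,0,0],[0,0.012,0.009,-0.158,0,0,0],[0,0.012,0.009,-0.158,0,0,0]]]'
```

```text
t: 2.52
ee_pos: [0.5121, 0.0419, 0.0492]
orientation: [3.137, 0.175, -0.002]
contact_force: [-14.9, 0.5, 25.9]
width: 0.004
grip_force: 12.6
```

```bash
python3 -m jog '[[[0,0,0,0.04,0,0,0],[0,0,0,0.08,0,0,0],[0,0,0,0.085,0,0,0],[0,0.014,0.035,0.085,0,0,0],[0,0.014,0.066,0.085,0,0,0],[0,0.014,0.066,0.06,0,0,0],[0,0.014,0.066,0.045,0,0,0]]]'; python3 -m jog '[[[0,0,0,-0.013,0,0,0],[0,0,0,-0.025,0,0,0],[0,0,0,-0.035,0,0,0],[0,0,0,-0.042,0,0,0],[0,0,0,-0.046,0,0,0],[0,0,0,-0.046,0,0,0]]]'
```

```text
t: 3.1
ee_pos: [0.5266, 0.1092, 0.0917]
orientation: [-3.136, -0.179, -0.001]
contact_force: [-0.5, -0.0, -0.4]
width: 0.002
grip_force: 0.2
t: 3.6
ee_pos: [0.5267, 0.1085, 0.049]
orientation: [-3.137, -0.176, 0.001]
contact_force: [-20.5, -3.4, 35.9]
width: 0.003
grip_force: 18.1
```

Lift, move towards the grasp, and look to verify the covers.

```bash
python3 -m jog '[[[0,0,0,0.04,0,0,0],[0,0,0,0.08,0,0,0],[0,0,0,0.12,0,0,0],[0.5,-0.02,0.03,0.16,0,0,0],[0.7,-0.03,0.06,0.17,0,0,0],[0.7,-0.03,0.06,0.17,0,0,0],[0.7,-0.03,0.06,0.17,0,0,0],[0.7,-0.03,0.06,0.17,0,0,0]]]'
python3 - <<'E'
from h import *
o=env.observe();print(o['ee_pos'],o['orientation'])
w=env.capture('wrist');s=env.capture('scene');d=env.capture('side')
cv2.imwrite('pics/s1.png',s);cv2.imwrite('pics/d1.png',d);cv2.imwrite('pics/w1.png',w)
f=lambda i,x,y:cv2.resize(i[y:y+120,x:x+160],(400,300),interpolation=cv2.INTER_CUBIC)
cv2.imwrite('pics/m1.png',np.vstack([np.hstack([f(s,165,150),f(d,190,145)]),np.hstack([cv2.resize(w,(400,300)),cv2.resize(w,(400,300))])]))
c=env.get_calibration('wrist');print(c['fx'],c['cx'],c['cy'],np.array(c['T_tool_cam']))
E
```

```text
t: 4.27
ee_pos: [0.4969, 0.1683, 0.2158]
orientation: [3.136, 0.177, -0.001]
contact_force: [-0.9, -0.8, -0.5]
width: 0.323
grip_force: 0.0
[0.4969 0.1683 0.2158] [ 3.1362  0.1775 -0.0007]
309.1523076785728 258.3277025677562 193.74813533495126 [[ 0.0003 -0.9731 -0.2305  0.0658]
 [ 1.      0.0005 -0.0007  0.0006]
 [ 0.0008 -0.2305  0.9731 -0.1805]
 [ 0.      0.      0.      1.    ]]
```

View pics/m1.png

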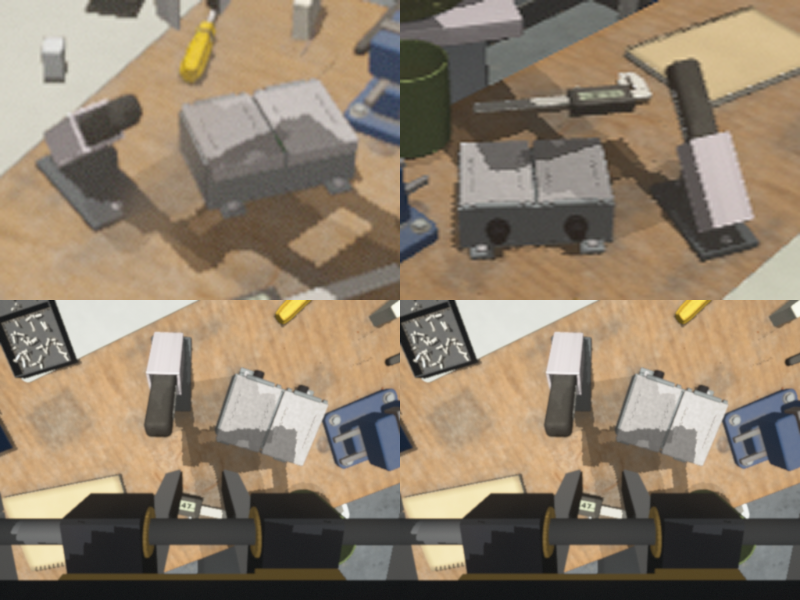

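Both covers lie shut in all views. The probe in the wrist view is at about (205,130) full-resolution pixels, so I'll enlarge it.

Run:
```python
import cv2
w=cv2.imread('pics/w1.png')[30:190,150:290]
cv2.imwrite('pics/w1c.png',cv2.resize(w,None,fx=3.5,fy=3.5,interpolation=cv2.INTER_CUBIC))
```

```text
(no output)
```

View pics/w1c.png

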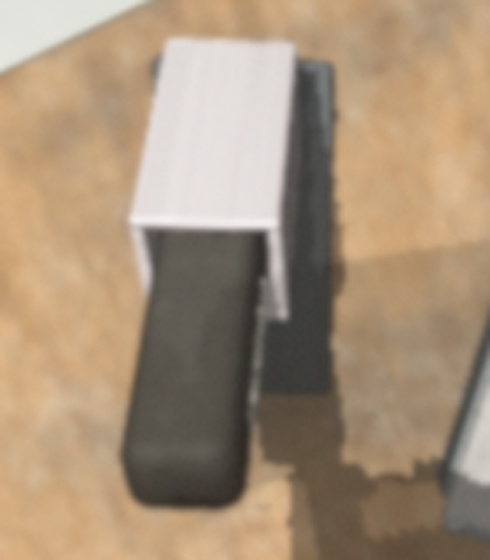

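```bash
cat >> h.py <<'E'
from scipy.spatial.transform import Rotation as Ro
def won(u,v,z,pos,rv):
    c=env.get_calibration('wrist');T=np.array(c['T_tool_cam']);R=Ro.from_rotvec(rv).as_matrix()
    o=np.array(pos)+R@T[:3,3];d=R@T[:3,:3]@np.array([(u-c['cx'])/c['fx'],(v-c['cy'])/c['fy'],1])
    return o+d*(z-o[2])/d[2]
E
python3 - <<'E'
from h import *
W=lambda u,v,z:won(150+u/3.5,30+v/3.5,z,[.4969,.1683,.2158],[3.1362,.1775,-.0007])
m1,m2=W(130,222,.094),W(283,227,.094);b1,b2=W(333,62,.008),W(328,393,.008);k1,k2=W(125,455,.142),W(247,455,.142)
print('mouth',m1,m2,(m1+m2)/2,np.linalg.norm(m1-m2),np.degrees(np.arctan2(-(m1-m2)[0],(m1-m2)[1])))
d=b1-b2;print('base',b1,b2,np.linalg.norm(d),np.degrees(np.arctan2(d[1],d[0])))
print('butt',k1,k2,(k1+k2)/2,np.linalg.norm(k1-k2))
E
```

```text
mouth [0.5792 0.2441 0.094 ] [0.5826 0.2034 0.094 ] [0.5809 0.2238 0.094 ] 0.04078659411360948 4.706678467968735
base [0.6422 0.1998 0.008 ] [0.5341 0.1904 0.008 ] 0.10856766472621164 4.9970868804270046
butt [0.5241 0.2311 0.142 ] [0.5274 0.2026 0.142 ] [0.5257 0.2169 0.142 ] 0.02872647948274462
```

Probe grip at about (0.5475, 0.2205, 0.102), stand yaw about 5.5°. Now the approach and grasp.

```bash
python3 -m jog '[[[0.7,0.025,0.026,0,0,0,-1],[0.7,0.05,0.052,0,0,0,-1],[0.7,0.05,0.052,-0.035,0,0,-1],[0.7,0.05,0.052,-0.07,0,0,-1],[0.7,0.05,0.052,-0.1,0,0,-1],[0.7,0.05,0.052,-0.12,0,0,-1],[0.7,0.05,0.052,-0.133,0,0,-1],[0.7,0.05,0.052,-0.133,0,0,-1]]]'; python3 -m jog '[[[0.2,0,0,0,0,0,0],[0.2,0,0,0,0,0,0],[0.2,0,0,0,0,0,0],[0.2,0,0,0,0,0,0],[0.2,0,0,0,0,0,0],[0.2,0,0,0,0,0,0]]]' 35
```

```text
t: 5.08
ee_pos: [0.5455, 0.2195, 0.0795]
orientation: [3.136, 0.148, -0.009]
contact_force: [0.4, -0.4, 0.6]
width: 0.7
grip_force: 0.0
t: 5.58
ee_pos: [0.547, 0.2211, 0.0839]
orientation: [-3.138, -0.15, -0.001]
contact_force: [0.6, -1.5, 2.3]
width: 0.317
grip_force: 35.0
```

```bash
python3 -m jog '[[[0.2,-0.007,-0.0007,0.007,0,0,0],[0.2,-0.014,-0.0014,0.014,0,0,0],[0.2,-0.021,-0.0021,0.021,0,0,0]]]'; python3 -m jog '[[[0.2,-0.01,-0.001,0.01,0,0,0],[0.2,-0.02,-0.002,0.02,0,0,0],[0.2,-0.03,-0.003,0.03,0,0,0],[0.2,-0.045,-0.0045,0.045,0,0,0],[0.2,-0.06,-0.006,0.06,0,0,0],[0.2,-0.065,-0.0065,0.075,0,0,0],[0.2,-0.065,-0.0065,0.1,0,0,0],[0.2,-0.065,-0.0065,0.1,0,0,0]]]'
```

```text
t: 5.83
ee_pos: [0.5255, 0.2188, 0.1051]
orientation: [-3.138, -0.15, -0.001]
contact_force: [2.5, -0.2, -0.1]
width: 0.32
grip_force: 35.0
t: 6.5
ee_pos: [0.4612, 0.2129, 0.2091]
orientation: [-3.136, -0.151, -0.009]
contact_force: [0.1, 0.6, -0.7]
width: 0.314
grip_force: 35.0
```

```bash
python3 -m jog '[[[0.2,0.01,0,0,0.7,-7,0],[0.2,0.02,0,0,1.4,-14,0],[0.2,0.03,0,0,2,-21,0],[0.2,0.04,0,0,2.7,-28,0],[0.2,0.04,0,0,3.4,-35,0],[0.2,0.04,0,0,4,-42,0],[0.2,0.04,0,0,4.3,-44.8,0],[0.2,0.04,0,0,4.3,-44.8,0],[0.2,0.04,0,0,4.3,-44.8,0]]]'
python3 - <<'E'
from h import *
o=env.observe();R=Ro.from_rotvec(o['orientation']).as_matrix();print(o['joint_pos'],R[:,2],R[:,1],np.array(o['ee_pos'])-.0188*R[:,2])
E
```

```text
t: 7.25
ee_pos: [0.5001, 0.2123, 0.2039]
orientation: [-2.868, -0.138, -1.183]
contact_force: [0.6, 0.7, -0.7]
width: 0.316
grip_force: 35.0
[ 0.459  -0.0229  2.0909 -0.6816  0.4093  2.4735] [ 0.7018  0.0671 -0.7092] [ 0.0958 -0.9954  0.0006] [0.4869 0.211  0.2173]
```

```bash
python3 -m jog '[[[0.2,-0.008,-0.02,0,0,0,0],[0.2,-0.016,-0.04,0,0,0,0],[0.2,-0.022,-0.06,0,0,0,0],[0.2,-0.03,-0.08,-0.01,0,0,0],[0.2,-0.03,-0.08,-0.01,0,0,0]]]'
python3 - <<'E'
from h import *
o=env.observe();R=Ro.from_rotvec(o['orientation']).as_matrix();print(o['joint_pos'],R[:,2],R[:,1],np.array(o['ee_pos'])-.0188*R[:,2])
E
```

```text
t: 7.67
ee_pos: [0.47, 0.1301, 0.1935]
orientation: [-2.869, -0.134, -1.183]
contact_force: [-1.0, 0.6, -1.4]
width: 0.318
grip_force: 35.0
[ 0.2596 -0.1688  2.2489 -0.3938  0.3086  2.0662] [ 0.7017  0.0658 -0.7094] [ 0.0933 -0.9956 -0.0001] [0.4568 0.1288 0.2068]
```

```bash
python3 -m jog '[[[0.2,-0.003,-0.02,-0.003,0,0,0],[0.2,-0.006,-0.04,-0.008,0,0,0],[0.2,-0.01,-0.055,-0.015,0,0,0],[0.2,-0.014,-0.065,-0.02,0,0,0],[0.2,-0.014,-0.065,-0.02,0,0,0],[0.2,-0.014,-0.065,-0.02,0,0,0],[0.2,-0.014,-0.065,-0.02,0,0,0]]]'
python3 - <<'E'
from h import *
o=env.observe();R=Ro.from_rotvec(o['orientation']).as_matrix();print(o['joint_pos'],o['contact_force'],R[:,2],R[:,1],np.array(o['ee_pos'])-.0188*R[:,2])
s=env.capture('scene');d=env.capture('side');o=env.observe();print(np.abs(o['joint_velocities']).max())
cv2.imwrite('pics/m2.png',np.hstack([cv2.resize(i[y:y+200,x:x+200],(400,400),interpolation=cv2.INTER_CUBIC) for i,x,y in((s,160,80),(d,150,80))]))
E
```

```text
t: 8.25
ee_pos: [0.4576, 0.0679, 0.1752]
orientation: [-2.865, -0.137, -1.187]
contact_force: [-0.6, -0.1, -0.5]
width: 0.316
grip_force: 35.0
[ 0.0479 -0.2157  2.3372  0.1469  0.2373  1.3949] [-0.616  -0.0553 -0.5234] [ 0.7041  0.0682 -0.7068] [ 0.0955 -0.9954 -0.0009] [0.4444 0.0666 0.1885]
0.011274525282735806
```

View pics/m2.png

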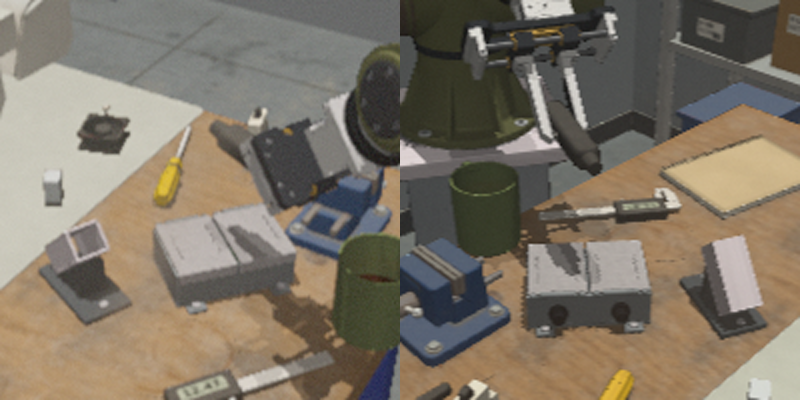

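The probe is held above the closed housing. Its nose tip is at about (217,127) in the left half and (592,165) in the right half; I'll triangulate it to check that it is level.

Run:
```python
from h import *
n,e=tri((160+215/2,80+128/2),(150+592/2-200,80+164/2));g=np.array([.4444,.0666,.1885])
d=n-g;print(n,e,np.linalg.norm(d),np.degrees(np.arcsin(d[2]/np.linalg.norm(d))),np.degrees(np.arctan2(d[1],d[0])),n[:2]-[.5386,.0726])
```

```text
[0.5477 0.0789 0.1901] 0.0026380403229502507 0.10401853184069465 0.9062844043122522 6.777104121762196 [0.0091 0.0063]
```

```bash
python3 -m jog '[[[0.2,0,0,-0.015,0,0,0],[0.2,0,0,-0.015,0,0,0],[0.2,0,0,-0.015,0,0,0],[0.2,0,0,-0.015,0,0,0],[0.2,0,0,-0.015,0,0,0],[0.2,0,0,-0.015,0,0,0],[0.2,0,0,-0.015,0,0,0],[0.2,0,0,-0.015,0,0,0]]]'; python3 -c "
from station import env
import numpy as np
o=env.observe();print(o['orientation'],o['joint_pos'],np.abs(o['joint_velocities']).max())
print(env.close_job())"
```

```text
t: 9.02
ee_pos: [0.4569, 0.0674, 0.1597]
orientation: [-2.865, -0.137, -1.188]
contact_force: [-0.3, -0.4, -2.1]
width: 0.315
grip_force: 35.0
[-2.8654802  -0.13704217 -1.18767316] [ 0.0467621  -0.18284761  2.35629814  0.18827543  0.18610552  1.35122815] 0.0041458212083549245
the job is handed in; nothing more can be done
None
```

The job is handed in at about 9 s; the verdict was not reported back. Both covers looked shut in the last pictures, and the probe is held still and within about 1° of level, with its nose roughly 125 mm above the housing and 11 mm off its middle; the mug, calliper and relay were not touched.

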